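# Unlock the alloy strongbox and hold its bolt back

### The job

Take the strongbox key (the one with the large round bow) out of the wooden tool block, push it fully home in the lock on top of the grey steel alloy box, working it past the sticky wafers, and turn it a quarter turn clockwise to its stop. The bolt springs shut as soon as the key is let go, so finish still gripping the key, fully in and turned, while I lift the lid. Leave the other keys standing in the block and don't knock the white plaster cast and the jar beside it about.

Things in the scene. Friction and masses are not known exactly. Their poses are not given: they have to be found in the camera images.
- box_key: the strongbox key, standing blade down in one of the three slots of the tool block; the largest head there. Origin: centre of the underside of its steel collar (19 mm across, 3 mm thick), which rests on the block's top, later on the lock's face. z up out of the bow, y along the width of blade and bow, x through their thickness. Alike both ways round. 30 to 65 g.
- key_bow (a point): centre of the box key's bow, a flat black plastic disc 34 mm across (in y and z) and 11 mm thick (along x), 26 mm above the key's origin, so it spans 9 to 43 mm above it. Pinch its flat faces, along x. A steel neck 10 mm across joins it to the collar.
- key_tip (a point): lower end of the box key's steel blade, 30 mm below the key's origin. The blade is 12 mm wide (y) and 5 mm thick (x); its last 9 mm taper in width to 2 mm.
- keyhole (a point): centre of the keyway's mouth on the lock's flat metal face (22 mm across), 84 mm above the bench, on the lock's vertical axis; fixed to the box, axes as the box's, does not turn. A steel ring 39 mm across round it stands 1.5 mm higher. Keyway: 13.2 x 6.2 mm, at rest its long side along the box's y; long edges bevelled 1.7 mm wide. Key home: collar on the face, key's origin here.
- keyway_end (a point): lower end of the keyway, 34 mm straight below the keyhole. Two sticky spring wafers reach into the keyway 8 and 20 mm below its mouth; the taper of the key's blade pushes them aside, 3 to 8 N of push in all. Until both are aside (key within about 5 mm of home) the plug is barred (it stands about 0.5 N m).
- small_key: another tool in the block: a key with a small black square bow 20 mm wide, 9 mm thick and 22 mm tall; blade too narrow for the strongbox. Origin at its collar's underside; z up. Leave it in the block.
- tee_key: another tool in the block: a steel T-handled key, cross bar 40 mm long and 10 mm thick, 30 mm above its origin at the collar's underside. Leave it in the block.
- tool_block: light wooden block, 54 x 142 mm and 46 mm high, on a 60 x 148 mm rubber foot, fixed to the bench. Origin under its centre on the bench; y along its length. Three slots in its top, 46 mm apart along y, each 14 x 7 mm and 38 mm deep, long side along y; the three tools stand in them in any order, their y axes along the block's. A machine 340 mm high stands to its left.
- alloy_box: grey steel strongbox, 146 x 190 mm, lid top 80 mm above the bench, fixed to the bench. Origin under its centre on the bench; its -x side is the front. The lock is in the front half of the lid; behind it lies a folded wire carrying handle, up to 8 mm above the lid and 45 mm or more behind the lock's axis.
- lock_plug (a joint): turn of the lock's metal plug, rad: 0 locked (rest), growing clockwise seen from above, stop at 1.571 (quarter turn, bolt drawn back). A spring returns it to 0 (0.01 N m at rest, 0.06 N m at the stop). The key has about 0.1 rad of play in the keyway, so the plug lags the key by that much.
- cast_white: bystander: a plaster dental cast, 57 x 67 x 40 mm, origin under its centre.
- wax_jar: bystander: a jar 52 mm across and 48 mm high, origin under its centre.
There are look-alikes about, which are no part of the job. What is shaped like the box_key but yellow is not meant. What is shaped like the small_key but green is not meant.

How it is judged:
By the outcome, as a careful person would: the job done as asked, in the order asked, and still so for the second after the job is handed in, while the arm keeps its last pose, push and grip.
It also fails if it takes over 48 s, if anything falls off the work surface, if the arm or the gripper's body presses on something with over 40 N, if the wrist force passes 120 N, or if a joint passes its speed limit or range.

### The arm

A 6-joint arm with a two-finger parallel gripper is mounted at the origin on a cart in front of the work surface, level with it; the furniture and walls round the work are solid. World frame = base frame: x ahead of the robot, y to its left, z up, the work surface at z = 0. Lengths are in mm, angles in rad, forces in N, time in s.
With the tool pointing down it reaches from about 300 to 775 mm from the base axis. Payload 14.6 kg.
Tool frame: the origin (TCP) lies between the finger pads; the fingertips stand 25 mm ahead of it and the grasp point (between the pads) lies 6 mm ahead of it; z points along the fingers, y is the line along which they close (so a half turn about z gives the same grasp; the last joint's range is limited). The gripper opens to 94 mm and grips with 3 to 60 N. Pads are 16 mm wide; open, the fingers measure 119 mm over their backs; the gripper's body (75 mm by 177 mm) begins 78 mm behind the grasp point.
Start: joints at [-1.356, 0.3, 1.521, -0, 1.321, -0.067], TCP at [152.94, -528.298, 209.546] pointing down, gripper open.
Joint ranges: [-3.03, 3.03], [-0.79, 2.21], [0.23, 2.52], [-1.04, 4.18], [0, 3.07], [-2.55, 2.55]. Speed limits (rad/s): [2.22, 2.22, 2.57, 3.14, 3.14, 3.14].

### API

Orientations are given as [roll, pitch, yaw] about the fixed x, y, z axes, in that order (R = Rz(yaw) Ry(pitch) Rx(roll)).
In Python, from cell import manip gives the robot as it stands. The module is installed in compiled form; this text tells all that it offers.
- The arm moves only by the tool step_arm, never from a script. Its argument "series" is one flat list of numbers, 5 for each row, row after row: the shift along the world's x, y, z in mm, then the turn about the world's z in rad, then the closure, from 0 (fully open) to 1 (shut). In form: [dx, dy, dz, spin, jaw, dx, dy, dz, spin, jaw, ...]. A call has 1 to 20 rows; each row shifts and turns the commanded pose from where the row before left it; what a row does not reach is not made up. A row lasts 1/8 s, in which the tool goes at most 62.5 mm and 10.7 degrees, less where a joint would pass 70% of its speed; a pose out of reach is approached as far as the arm can. A call is refused whole if a number of a shift passes 62.5 or a number of a turn 0.188, either way. A call with a gripper value outside its range is refused whole. The fingers move at their own pace and stop on an object; "squeeze" is the grip in N (left out, the last holds). Time passes only in rows, so rows that do not move let the fingers close. It gives the time, the measured TCP pose, the force, the opening and the grip force at its end, in the units of the state.
- manip.read_state(): the state, without advancing time (a new reading comes with each control period).
- manip.camera(name): name is "scene" or "top" or "wrist"; returns (picture, depth): 420x560x3 uint8, blue, green, red; 420x560 float32, mm along the optical axis (not along the pixel's ray), 0 where there is no reading.
- manip.camera_info(name): a dict with "fovy" (degrees; the focal length in pixels is half the picture's height over the tangent of half this angle, whatever the lens; pixels are square), "cx", "cy" (the principal point, pixels), "k1" (the pictures are not rectified: a ray, as slopes to the right and down, at radius r is drawn at 1 + k1 r^2 times it, then the intrinsics apply), "eye" and "orientation" of the camera in the world. Camera axes: x right, y down, z forward; pixel columns grow to the right and rows downward; lengths in mm; the calibration is good to about 2 mm. A picture is of the moment at which its call begins: read the wrist's pose just before it. camera_info takes no time and is no camera call; for the wrist camera it gives the pose at the moment of the call.
- manip.sign_off(): hands the job in; it is judged then, once.
The state is a dict: "clock": time; "joints": joint angles; "qd": joint speeds; "effort": joint torques, N m; "eef_pos": TCP position; "eef_rot": TCP orientation; "wrist_force": force on the tool from outside, world axes, zero at the start; "moment": the same for the moment, N m; "finger_gap": finger opening in mm; "finger_force": force on a finger pad.
Only numpy, scipy, OpenCV 4.12 (cv2) and the standard library are available. Lean on these libraries where they do the work, as an engineer would, in place of code of your own. Each camera call takes 0.05 s, during which the arm holds its last target. There are 200 camera calls.

## Working session

There is one attempt and no reset: what is moved stays moved. The work goes in short steps, Python scripts to look and compute and a tool call to move; the robot and the scene stay as the last step left them, time stands still between calls to the robot, and variables do not carry over. Pictures are saved under pics/ and viewed, at most 10 in all, crops included, and the job is handed in when it is done.

Besides the shell and the picture viewer there is one more tool, called after "Emit:" in YAML: its name, and indented under it one key for each argument. step_arm: Moves the arm, as the interface text tells. Its arguments: {"type":"object","properties":{"series":{"type":"array"},"squeeze":{"type":"number"}},"required":["series"]}

```bash
mkdir -p pics
cat > h.py <<'E'
import numpy as np, cv2
from cell import manip
from scipy.spatial.transform import Rotation as R
def snap(n,save=None):
    i=manip.camera_info(n); p,d=manip.camera(n)
    if save: cv2.imwrite('pics/'+save,p)
    np.savez('/tmp/%s.npz'%n,p=p,d=d); return i,p,d
def cam(i):
    f=210/np.tan(np.radians(i['fovy'])/2)
    o=np.array(i['orientation'],float)
    M=o if o.shape==(3,3) else R.from_euler('xyz',o).as_matrix()
    return f,M,np.array(i['eye'],float)
def rays(i,uv):
    f,M,e=cam(i); uv=np.atleast_2d(uv).astype(float)
    s=(uv-[i['cx'],i['cy']])/f; t=s.copy()
    for _ in range(20): t=s/(1+i['k1']*(t**2).sum(1,keepdims=True))
    return np.c_[t,np.ones(len(t))]
def world(i,uv,d):
    f,M,e=cam(i); return e+(rays(i,uv)*np.reshape(d,(-1,1)))@M.T
def onz(i,uv,z):
    f,M,e=cam(i); r=rays(i,uv)@M.T; return e+r*((z-e[2])/r[:,2])[:,None]
def cloud(i,d):
    v,u=np.mgrid[0:420,0:560]; return world(i,np.c_[u.ravel(),v.ravel()],d.ravel()).reshape(420,560,3)
E
python3 - <<'E'
from h import *
for n in('scene','top'):
    i,p,d=snap(n,n+'.png'); print(n,i)
print(manip.read_state())
E
```

```text
scene {'fovy': 49.20388422998662, 'cx': 280.20251971507724, 'cy': 219.7394898820165, 'k1': -0.017177405047956586, 'eye': array([ 178.51611368, -773.29335625,  557.67127936]), 'orientation': array([-2.17854308, -0.02350491, -0.55534178])}
top {'fovy': 46.61015174573462, 'cx': 277.7340647688573, 'cy': 201.755441917546, 'k1': -0.12459867302463527, 'eye': array([ 492.05851471, -188.33745396,  959.37227966]), 'orientation': array([-3.06574495, -0.01342117, -1.56795336])}
{'clock': 0.1, 'joints': array([-1.35557813e+00,  3.00402295e-01,  1.52154363e+00, -2.11128214e-05,
        1.32070837e+00, -6.66079864e-02]), 'qd': array([ 0.0005486 , -0.00084478, -0.00111683, -0.00027171, -0.00048746,
        0.00018491]), 'effort': array([-1.15995008e-03, -5.32644868e+01, -3.53285229e+01,  7.09000672e-02,
        2.34696642e-02, -5.43078534e-05]), 'eef_pos': array([ 152.8960047 , -528.06612215,  209.03991371]), 'eef_rot': array([-3.14053201e+00, -5.02562395e-05,  2.81831397e-01]), 'wrist_force': array([-0.10467406,  0.06899122,  0.85147325]), 'moment': array([0.00613303, 0.03954074, 0.03001718]), 'finger_force': 0.0, 'finger_gap': 94.19448828822235}
```

View pics/scene.png

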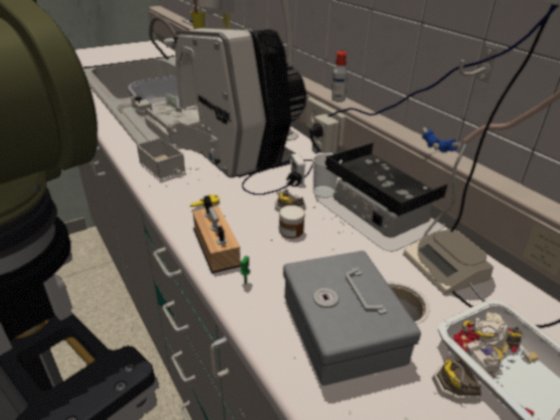

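View pics/top.png

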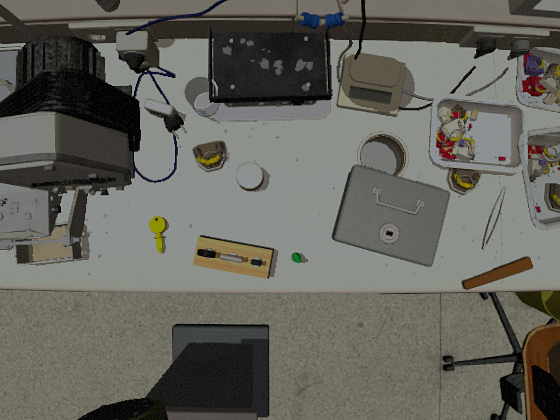

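Candidates: black bow at the block's left slot, top (205,253); tee bar (230,257); black bow right (258,262); yellow look-alike lying at (157,233); green small one at (298,257). I expect the left one, and will check it in a crop and measure.

Run:
```python
from h import *
z=np.load('/tmp/top.npz');p,d=z['p'],z['d']; s=np.load('/tmp/scene.npz')['p']
a=cv2.resize(p[225:285,180:290],(660,360),interpolation=2)[:, :400*2]
b=cv2.resize(s[180:290,180:270],(240,293),interpolation=2)
l=cv2.resize(p[160:270,325:455],(390,330),interpolation=2)
c=np.zeros((600,780,3),np.uint8)
a=cv2.resize(p[230:282,188:283],(475,260),interpolation=2)
c[:260,:475]=a; c[:293,480:720]=b; c[265:595,:390]=l
cv2.imwrite('pics/crop.png',c)
i=manip.camera_info('top'); P=cloud(i,d)
for n,uv in dict(key=(205,253),tee=(230,257),small=(258,262),lock=(390,233),lid=(360,220),bench=(320,280),bl=(196,238),br=(277,246),bbl=(194,263),bbr=(272,276)).items(): print(n,P[uv[1],uv[0]].round(1))
```

```text
key [466.2 -70.4  87.6]
tee [ 459.1 -114.6   81. ]
small [ 450.1 -164.7   75.4]
lock [ 502.7 -404.6   79. ]
lid [ 526.3 -349.4   80. ]
bench [ 411.5 -284.3    0.6]
bl [492.9 -40.1  -2.2]
br [ 478.  -199.8    1.9]
bbl [446.3 -44.6  47.5]
bbr [ 419.2 -190.2   -0.5]
```

View pics/crop.png

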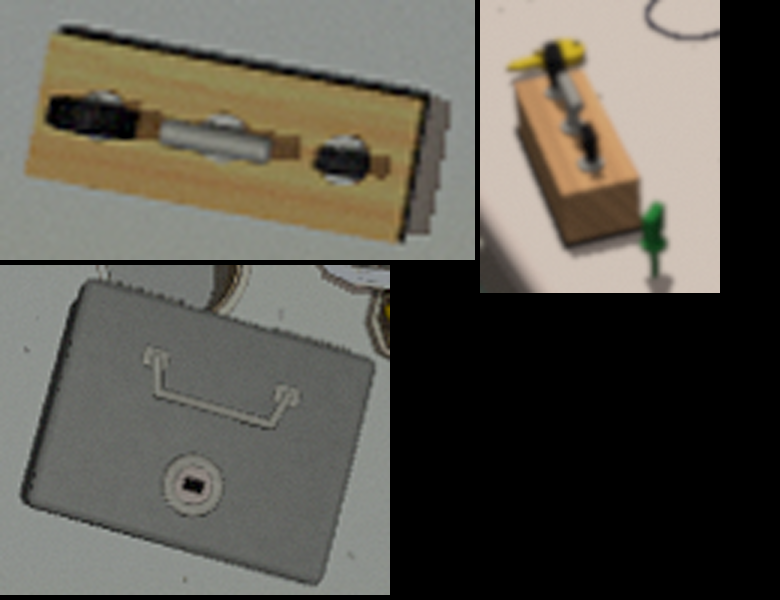

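The left slot's bow is the widest (about 34 mm), black and round, with its top at z≈88: it's the box key. The keyhole is at crop (193,485). Now the angles.

```bash
cat >> h.py <<'E'
def rect(m,P):
    m=m.astype(np.uint8); n,l,st,c=cv2.connectedComponentsWithStats(m); k=1+st[1:,4].argmax()
    r=cv2.minAreaRect(P[l==k][:,:2].astype(np.float32)); return r,cv2.boxPoints(r).round(1).tolist()
E
python3 - <<'E'
from h import *
z=np.load('/tmp/top.npz');p,d=z['p'],z['d']; i=manip.camera_info('top'); P=cloud(i,d)
Z=P[...,2]; X=P[...,0];Y=P[...,1]
print('box',rect((abs(Z-80)<6)&(Y<-230)&(Y>-560)&(X>380)&(X<640),P))
print('block',rect((Z>35)&(Z<92)&(Y<-10)&(Y>-230)&(X>380)&(X<530),P))
m=(Z>66)&(Y<-30)&(Y>-100)&(X>430)&(X<500); print('bow',rect(m,P), Z[m].max())
print('keyhole',onz(i,(389,233),84))
g=p.max(2); s=g[222:245,378:402]; ys,xs=np.where(s<60); print('hole px',xs.mean()+378,ys.mean()+222,len(xs), onz(i,(xs.mean()+378,ys.mean()+222),84))
m=(Z>100)&(X>300)&(X<800)&(Y<400); print('machine y min', [ (x,Y[m&(abs(X-x)<20)&(Y>-40)].min() if (m&(abs(X-x)<20)&(Y>-40)).any() else None) for x in (380,420,460,500,540,580)])
for uv in((210,155),(250,175)): print(P[uv[1],uv[0]])
E
```

```text
box (((535.6925659179688, -410.6442565917969), (190.55491638183594, 147.14028930664062), 74.39534759521484), [[439.20001220703125, -482.6000061035156], [580.9000244140625, -522.2000122070312], [632.2000122070312, -338.70001220703125], [490.5, -299.1000061035156]])
block (((457.4967041015625, -115.51054382324219), (140.77420043945312, 54.64608383178711), 79.91267395019531), [[418.29998779296875, -180.0], [472.1000061035156, -189.60000610351562], [496.70001220703125, -51.0], [442.8999938964844, -41.400001525878906]])
bow (((465.95098876953125, -70.46845245361328), (31.147674560546875, 11.163415908813477), 80.59009552001953), [[457.8999938964844, -84.9000015258789], [468.8999938964844, -86.69999694824219], [474.0, -56.0], [463.0, -54.20000076293945]]) 91.29885419033894
keyhole [[ 502.66434575 -401.53319828   84.        ]]
hole px 389.11538461538464 233.80769230769232 26 [[ 501.20322901 -401.72980899   84.        ]]
machine y min [(380, None), (420, None), (460, np.float64(151.88266490303496)), (500, np.float64(140.41735669688669)), (540, np.float64(153.88015545087197)), (580, np.float64(51.65657670273478))]
[654.88773798 -68.0319198   17.30379021]
[ 611.89841404 -147.92969094   46.33395759]
```

Emit:
step_arm:
  series: [28.5,41.6,0,0.101,0,28.5,41.6,0,0.101,0,28.5,41.6,0,0.101,0,28.5,41.6,0,0.101,0,28.5,41.6,0,0.101,0,28.5,41.6,0,0.101,0,28.5,41.6,0,0.101,0,28.5,41.6,0,0.101,0,28.5,41.6,-5,0.101,0,28.5,41.6,-10,0.101,0,28,41.6,-10,0.103,0,0,0,0,0,0,0,0,0,0,0]
  squeeze: 45

```text
clock: 1.72
eef_pos: [465.6, -70.9, 184.4]
eef_rot: [-3.141, 0.0, 1.394]
wrist_force: [-0.2, -0.1, -0.1]
finger_gap: 93.5
finger_force: 0.0
```

Run:
```python
from h import *
s=manip.read_state(); print(s['clock'],s['eef_pos'],s['eef_rot'])
i,p,d=snap('wrist','w1.png'); print(i)
P=cloud(i,d); Z=P[...,2]
m=(Z>66)&(Z<100)&(P[...,1]>-100)&(P[...,1]<-40)&(abs(P[...,0]-466)<35)
print(rect(m,P),Z[m].max())
```

```text
1.725 [465.64414614 -70.94711505 184.42824167] [-3.14104506e+00  1.23958541e-04  1.39429045e+00]
{'fovy': 61.76489127656741, 'cx': 289.47744903885433, 'cy': 213.99695283130606, 'k1': -0.09292914658266511, 'eye': array([481.51999549,  11.30496338, 359.68389934]), 'orientation': array([ 2.85343487e+00,  1.60189908e-03, -1.77983467e-01])}
(((464.67529296875, -68.42045593261719), (32.56198501586914, 11.448990821838379), 79.83843231201172), [[456.20001220703125, -83.4000015258789], [467.3999938964844, -85.5], [473.20001220703125, -53.400001525878906], [461.8999938964844, -51.400001525878906]]) 90.21904209075609
```

View pics/w1.png

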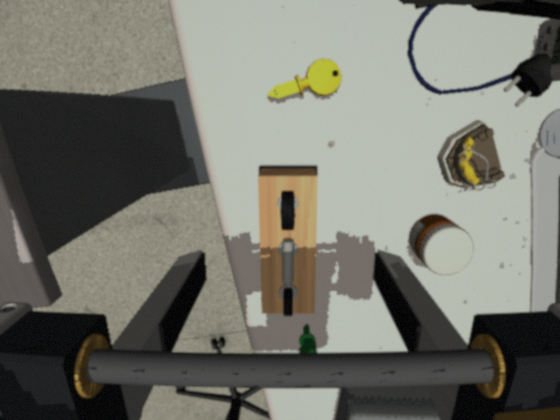

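Wrist view: box key's bow at (288,210), tee (288,265), small key (288,300), jar at (443,245); both cameras put the bow at about (465.3,-69.5), angle matched. Descend and grip.

Emit:
step_arm:
  series: [0,0.7,-30,0,0.4,0,0.7,-30,0,0.5,0,0,-26,0,0.5,0,0,-20,0,0.5,0,0,0,0,0.5,0,0,0,0,1,0,0,0,0,1,0,0,0,0,1,0,0,0,0,1]
  squeeze: 45

```text
clock: 2.9
eef_pos: [466.0, -69.3, 78.8]
eef_rot: [3.141, -0.0, 1.395]
wrist_force: [-6.1, 0.6, 4.6]
finger_gap: 10.5
finger_force: 41.5
```

Emit:
step_arm:
  series: [0,0,15,0,1,0,0,25,0,1,0,0,34,0,1,0,0,34,0,1,2.5,-37,0,-0.012,1,3,-46,0,-0.012,1,3,-50,0,-0.012,1,3,-50,0,-0.012,1,3,-50,0,-0.012,1,3,-50,0,-0.012,1,3,-50,0,-0.012,1,3.5,-37.5,0,-0.012,1,0,0,0,0,1,0,0,0,0,1,0,0,0,0,1]

```text
clock: 4.78
eef_pos: [490.2, -438.9, 187.2]
eef_rot: [3.141, 0.0, 1.3]
wrist_force: [-0.1, -0.1, -0.4]
finger_gap: 10.2
finger_force: 44.9
```

Run:
```python
from h import *
s=manip.read_state(); print(s['clock'],s['eef_pos'],s['eef_rot'],s['wrist_force'])
i,p,d=snap('wrist','w2.png'); print(i)
```

```text
4.775 [ 490.24510464 -438.85078679  187.24990064] [3.14110186e+00 1.81465533e-04 1.29992127e+00] [-0.14416115 -0.11896221 -0.37675646]
{'fovy': 61.76489127656741, 'cx': 289.47744903885433, 'cy': 213.99695283130606, 'k1': -0.09292914658266511, 'eye': array([ 513.58669371, -358.29003496,  362.48509199]), 'orientation': array([ 2.85330218e+00,  6.40091765e-04, -2.72359548e-01])}
```

View pics/w2.png

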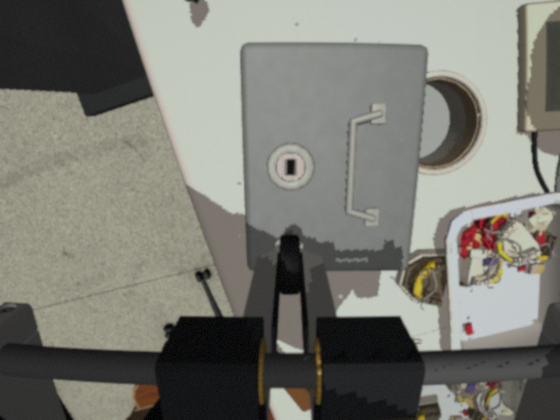

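Keyhole at (291,167), key (bow and collar) held at (289,240–290). Precise centroids with one crop.

Run:
```python
from h import *
i=manip.camera_info('wrist'); z=np.load('/tmp/wrist.npz');p,d=z['p'],z['d'];P=cloud(i,d);Z=P[...,2]
cv2.imwrite('pics/c2.png',cv2.resize(p[140:300,250:330],(400,800),interpolation=2)[:800].copy()[:, :].transpose(1,0,2)) 
g=p.max(2).astype(int); s=g[155:180,280:302]; ys,xs=np.where(s<70); uv=(xs.mean()+280,ys.mean()+155)
w=onz(i,uv,84)[0]; print('hole',uv,len(xs),w)
w_=onz(i,np.c_[xs+280,ys+155],84)[:,:2]; print(cv2.minAreaRect(w_.astype(np.float32)))
m=(abs(Z-80)<4)&(np.arange(420)[:,None]<268)
r=rect(m,P); print('box',r)
# ring circle
for zz in (84,):
    sub=p[140:195,262:320]; c=cv2.HoughCircles(cv2.resize(cv2.cvtColor(sub,6),None,fx=4,fy=4,interpolation=2),cv2.HOUGH_GRADIENT,1,200,param1=80,param2=20,minRadius=70,maxRadius=120)
    if c is not None:
        c=c[0,0]/4; print('ring',c+[262,140,0],onz(i,(c[0]+262-.375,c[1]+140-.375),85.5))
# bow: points high
m=(Z>140)&(Z<210)&(g<60); m[:, :270]=0; m[:,310:]=0; m[:225]=0;m[300:]=0
print('bow',rect(m,P))
for v in range(232,300,6): print(v,P[v,289].round(1),p[v,289])
```

```text
hole (np.float64(290.26666666666665), np.float64(166.66666666666666)) 90 [ 502.39717401 -400.14416682   84.        ]
((502.22308349609375, -399.9816589355469), (10.419764518737793, 4.802573204040527), 74.40370178222656)
box (((535.4842529296875, -407.6036682128906), (184.9528045654297, 145.17459106445312), 74.38568115234375), [[440.70001220703125, -477.1000061035156], [580.5, -516.2000122070312], [630.2999877929688, -338.1000061035156], [490.5, -299.0]])
bow (((491.586181640625, -436.3790283203125), (29.826763153076172, 14.266081809997559), 76.42073822021484), [[481.20001220703125, -449.20001220703125], [495.0, -452.6000061035156], [502.0, -423.6000061035156], [488.20001220703125, -420.20001220703125]])
232 [ 492.4 -432.5  144.2] [49 51 50]
238 [ 495.3 -422.4  183.8] [11  9  9]
244 [ 494.9 -423.9  188.7] [15 13 15]
250 [ 494.4 -425.9  192. ] [18 15 15]
256 [ 493.7 -428.3  193.9] [24 24 24]
262 [ 493.1 -430.6  196.3] [33 34 34]
268 [ 492.2 -433.7  196.6] [36 36 37]
274 [ 491.4 -436.6  197.4] [15 12 12]
280 [ 490.4 -440.2  196.9] [11  8 12]
286 [ 489.4 -443.6  196.9] [ 7  7 10]
292 [ 487.9 -449.1  193. ] [12 13 12]
298 [ 456.6 -559.5    0.9] [110 117 124]
```

View pics/c2.png

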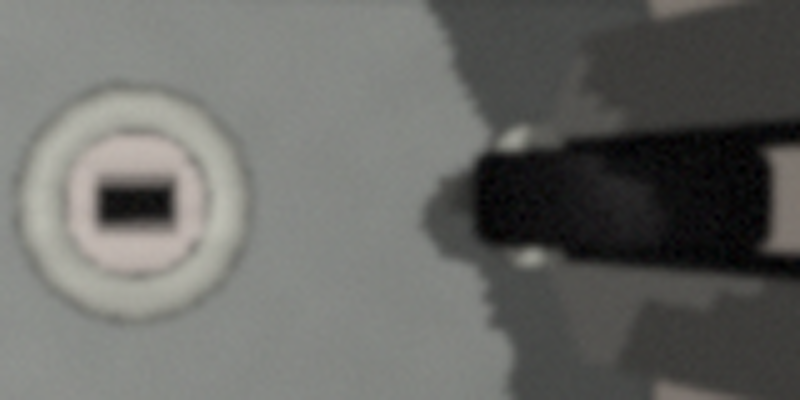

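```bash
cat > rel.py <<'E'
from h import *
from scipy.optimize import least_squares
yd=np.array([.2690,.9631]); xd=np.array([.9631,-.2690])
def bow(i,p,d,T,r0=240,r1=291):
    P=cloud(i,d); g=p.max(2).astype(float); xs=[];pts=[]
    for v in range(r0,r1,2):
        row=g[v,270:312]; k=19
        w=P[v,289]; 
        if w[2]<T[2]-12: continue
        a=k
        while row[a]<50 and a>0:a-=1
        b=k
        while row[b]<50 and b<41:b+=1
        dd=d[v,289]; l,r=world(i,[(270+a,v),(270+b,v)],[dd,dd]); c=(l+r)/2
        q=c[:2]-T[:2]; xs.append((v,round(q@xd,2),round(np.linalg.norm(r-l),1))); pts.append((q@yd,c[2]))
    pts=np.array(pts); f=least_squares(lambda c:np.hypot(pts[:,0]-c[0],pts[:,1]-c[1])-17,[0,T[2]-7],loss='soft_l1')
    return xs,f.x
E
python3 - <<'E'
from rel import *
i=manip.camera_info('wrist'); z=np.load('/tmp/wrist.npz');p,d=z['p'],z['d']
T=manip.read_state()['eef_pos']
xs,c=bow(i,p,d,T); print(xs); print('bow y,z',c, T)
g=p.min(2).astype(float)
# lock face + ring centre: bright non-grey; subpixel hole by weighted darkness
s=np.clip(150-p.max(2)[155:180,280:302].astype(float),0,None); yy,xx=np.mgrid[155:180,280:302]; uv=((s*xx).sum()/s.sum(),(s*yy).sum()/s.sum())
h=onz(i,uv,84)[0]; print('hole',uv,h,(h[:2]-T[:2])@xd,(h[:2]-T[:2])@yd)
E
```

```text
[(240, np.float64(0.97), np.float64(10.8)), (242, np.float64(0.71), np.float64(10.1)), (244, np.float64(0.71), np.float64(10.1)), (246, np.float64(0.44), np.float64(10.6)), (248, np.float64(0.44), np.float64(10.5)), (250, np.float64(0.71), np.float64(11.0)), (252, np.float64(0.71), np.float64(12.0)), (254, np.float64(0.71), np.float64(13.1)), (256, np.float64(0.71), np.float64(13.0)), (258, np.float64(0.71), np.float64(14.0)), (260, np.float64(0.71), np.float64(14.0)), (262, np.float64(0.71), np.float64(13.9)), (264, np.float64(0.45), np.float64(14.5)), (266, np.float64(0.45), np.float64(14.4)), (268, np.float64(0.45), np.float64(14.5)), (270, np.float64(0.71), np.float64(15.0)), (272, np.float64(0.71), np.float64(15.1)), (274, np.float64(0.45), np.float64(15.5)), (276, np.float64(0.45), np.float64(15.5)), (278, np.float64(0.45), np.float64(15.6)), (280, np.float64(0.45), np.float64(15.7)), (282, np.float64(0.71), np.float64(16.2)), (284, np.float64(0.71), np.float64(16.2)), (286, np.float64(0.45), np.float64(16.8)), (288, np.float64(0.45), np.float64(16.9)), (290, np.float64(0.44), np.float64(17.1))]
bow y,z [  0.47345848 180.54761454] [ 490.25254158 -438.94238398  187.2063988 ]
hole (np.float64(290.2706495310872), np.float64(166.7465786731504)) [ 502.38303115 -400.20673331   84.        ] 1.262984472708899 40.56940685976805
```

Emit:
step_arm:
  series: [5.7,19.2,0,0,1,5.7,19.2,0,-0.001,1,0,0,-20,0,1,0,0,-12,0,1,0,0,-4,0,1,0,0,0,0,1,0,0,0,0,1]
  squeeze: 55

```text
clock: 5.7
eef_pos: [501.5, -401.6, 151.1]
eef_rot: [3.141, 0.0, 1.298]
wrist_force: [-0.1, 0.0, 0.0]
finger_gap: 10.3
finger_force: 54.9
```

Emit:
step_arm:
  series: [0,0,-2,0,1,0,0,-2,0,1,0,0,-2,0,1,0,0,-2,0,1,0,0,0,0,1]

```text
clock: 6.32
eef_pos: [501.4, -401.4, 142.4]
eef_rot: [3.142, -0.0, 1.298]
wrist_force: [1.1, -0.4, -1.0]
finger_gap: 10.5
finger_force: 54.9
```

Emit:
step_arm:
  series: [0.3,0.8,0,0,1,0,0,-2,0,1,0,0,-2,0,1,0,0,-2,0,1,0,0,-2,0,1,0,0,0,0,1]

```text
clock: 7.08
eef_pos: [501.6, -400.8, 134.4]
eef_rot: [3.142, 0.0, 1.298]
wrist_force: [1.2, -1.7, 1.6]
finger_gap: 10.3
finger_force: 54.9
```

Emit:
step_arm:
  series: [0.3,-0.4,-2,0,1,0,0,-2,0,1,0,0,-2,0,1,0,0,-2,0,1,0,0,-2,0,1,0,0,0,0,1]

```text
clock: 7.82
eef_pos: [502.0, -401.0, 124.4]
eef_rot: [3.142, -0.0, 1.298]
wrist_force: [0.9, -2.2, 3.0]
finger_gap: 10.6
finger_force: 54.9
```

Emit:
step_arm:
  series: [0.2,-0.5,-2,0,1,0,0,-2,0,1,0,0,-2,0,1,0,0,-1,0,1,0,0,-0.5,0,1,0,0,0,0,1]

```text
clock: 8.57
eef_pos: [502.1, -401.3, 116.7]
eef_rot: [-3.141, -0.0, 1.298]
wrist_force: [0.8, -0.7, 1.6]
finger_gap: 10.5
finger_force: 54.9
```

Emit:
step_arm:
  series: [0,0,-0.5,0,1,0,0,-0.3,0,1,0,0,0,0,1]

```text
clock: 8.95
eef_pos: [502.1, -401.4, 116.6]
eef_rot: [3.142, -0.0, 1.298]
wrist_force: [-0.7, 2.2, 6.5]
finger_gap: 10.2
finger_force: 54.9
```

Emit:
step_arm:
  series: [0,0,0,-0.1,1,0,0,0,-0.1,1,0,0,0,-0.1,1,0,0,0,-0.1,1,0,0,0,-0.1,1,0,0,0,0,1]

```text
clock: 9.7
eef_pos: [502.1, -401.6, 116.6]
eef_rot: [3.141, 0.0, 0.796]
wrist_force: [-1.1, 0.3, 6.4]
finger_gap: 10.6
finger_force: 54.9
```

```bash
python3 -c "
from h import *
s=manip.read_state();print(s['moment'],s['wrist_force'],s['eef_pos'])"
```

```text
[0.11353403 0.14607784 0.04042288] [-1.13658298  0.25791638  6.39798015] [ 502.11185488 -401.63652113  116.64660723]
```

Turning freely at a small moment (0.04 N m); carry on.

Emit:
step_arm:
  series: [0,0,0,-0.1,1,0,0,0,-0.1,1,0,0,0,-0.1,1,0,0,0,-0.1,1,0,0,0,-0.1,1,0,0,0,-0.1,1,0,0,0,-0.1,1,0,0,0,-0.1,1,0,0,0,-0.1,1,0,0,0,-0.1,1,0,0,0,0,1,0,0,0,0,1]

```text
clock: 11.2
eef_pos: [501.8, -401.6, 116.7]
eef_rot: [3.141, 0.001, -0.202]
wrist_force: [-2.7, 1.2, 6.6]
finger_gap: 10.4
finger_force: 54.9
```

```bash
python3 -c "
from h import *
s=manip.read_state();print(s['moment'],s['wrist_force'],s['eef_pos'],s['eef_rot'])"
```

```text
[0.2996882  0.71519289 0.04151606] [-2.70837909  1.18718059  6.56251708] [ 501.81618617 -401.61202491  116.65173232] [ 3.14131899e+00  5.09995947e-04 -2.02237796e-01]
```

Emit:
step_arm:
  series: [-0.4,0.2,0,-0.06,1,0,0,0,-0.06,1,0,0,0,-0.05,1,0,0,0,-0.03,1,0,0,0,0,1,0,0,0,0,1]

```text
clock: 11.95
eef_pos: [501.6, -401.5, 116.7]
eef_rot: [3.141, -0.0, -0.402]
wrist_force: [-1.9, 0.7, 6.0]
finger_gap: 10.3
finger_force: 54.9
```

```bash
python3 -c "
from h import *
s=manip.read_state();print(s['moment'],s['wrist_force'],s['eef_pos'],s['eef_rot'])"
```

```text
[0.18428119 0.53225705 0.03384235] [-1.85599788  0.73897059  5.95598219] [ 501.5727986  -401.50605727  116.65975899] [ 3.14110805e+00 -2.84789740e-05 -4.02202458e-01]
```

Emit:
step_arm:
  series: [0,0,0,-0.03,1,0,0,0,-0.03,1,0,0,0,0,1,0,0,0,0,1]

```text
clock: 12.45
eef_pos: [501.6, -401.5, 116.7]
eef_rot: [3.141, -0.0, -0.462]
wrist_force: [-1.2, 0.7, 6.3]
finger_gap: 10.5
finger_force: 55.0
```

```bash
python3 -c "
from h import *
s=manip.read_state();print(s['moment'],s['wrist_force'],s['eef_pos'],s['eef_rot'])"
```

```text
[0.13515597 0.45523919 0.16402933] [-1.17139403  0.74172396  6.27733536] [ 501.62077116 -401.45464594  116.66093135] [ 3.14117252e+00 -7.85844227e-05 -4.62050008e-01]
```

Moment jumped from 0.03 to 0.16 N m: the stop is reached. One look to confirm.

```bash
python3 -c "
from h import *
_,p,_=snap('scene'); _,q,_=snap('wrist')
cv2.imwrite('pics/fin.png',np.hstack([cv2.resize(p[150:400,180:430],(400,400)),cv2.resize(q[140:340,190:390],(400,400))]))"
```

```text
(no output)
```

View pics/fin.png

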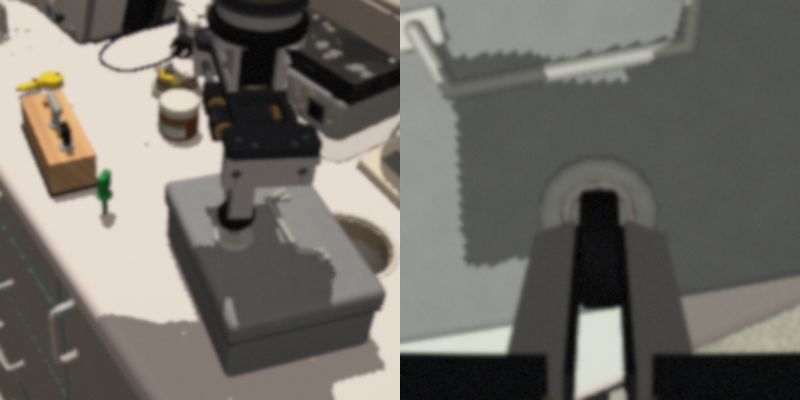

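The key sits down in the ring (right half, about (598,200)), turned a quarter. The tee and small keys still stand in the block, and the jar is undisturbed. Handing in.

```bash
python3 -c "
from h import *
s=manip.read_state();print(s['moment'][2],s['wrist_force'][2],s['finger_force']);print(manip.sign_off())"
```

```text
0.16201912566080517 6.0542227601880505 54.95123326778412
the job is handed in; nothing more can be done
None
```

The strongbox key is fully home in the lock, turned clockwise to its stop and still gripped at 55 N. The other two keys still stand in the block and nothing else was touched; I handed the job in at about 12.5 s.

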